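Tip the reference standard out of its case and lay it on the reading stage

ROBOT

A 6-joint arm with a two-finger parallel gripper is mounted at the origin on a cart in front of the work surface, level with it; the furniture and walls round the work are solid. World frame = base frame: x ahead of the robot, y to its left, z up, the work surface at z = 0. Lengths are in mm, angles in degrees, forces in N, time in s.
With the tool pointing down it reaches from about 300 to 850 mm from the base axis. Payload 4.2 kg.
Tool frame: the origin (TCP) lies on the centre line of the jaws, within the pads' length; the fingertips stand 11 mm ahead of it and the grasp point (between the pads) lies 8 mm behind it; z points along the fingers, y is the line along which they close (so a half turn about z gives the same grasp; the last joint's range is limited). The gripper opens to 91 mm and grips with 3 to 60 N. Pads are 32 mm wide; open, the fingers measure 118 mm over their backs; the gripper's body (76 mm by 178 mm) begins 60 mm behind the grasp point.
Start: joints at [64.63, 18.312, 89.639, -0, 72.044, -1.146], TCP at [235.937, 524.385, 187.676] pointing down, gripper open.
Joint ranges: [-177.97, 177.97], [-48.28, 115.42], [12.27, 149.76], [-77.06, 257.06], [2.81, 150.46], [-146.56, 146.56]. Speed limits (degrees/s): [147.25, 147.25, 180, 180, 180, 180].

INTERFACE

Orientations are given as [roll, pitch, yaw] about the fixed x, y, z axes, in that order (R = Rz(yaw) Ry(pitch) Rx(roll)).
In Python, from workcell import env, grab_frame, camera_model, models gives the robot as it stands.
- The arm moves only by the shell command python3 -m crank 'ROWS' [FORCE]. ROWS is text: rows parted by semicolons, each of 7 numbers parted by spaces: the closure, from -1 (fully open) to 1 (shut), so that 0 is half open, then the shift along the tool's x, y, z in mm, then the turn, a rotation vector about the tool's x, y, z in degrees. A call has 1 to 10 rows; each row shifts and turns the commanded pose from where the row before left it, along the tool's axes as they then stand; what a row does not reach is not made up. A row lasts 1/8 s, in which the tool goes at most 62.5 mm and 10.7 degrees, less where a joint would pass 70% of its speed; a pose out of reach is approached as far as the arm can. A call is refused whole if a number of a shift passes 62.5 or a number of a turn 10.7, either way. A call with a gripper value outside its range is refused whole. The fingers move at their own pace and stop on an object; FORCE is the grip in N (left out, the last holds). Time passes only in rows, so rows that do not move let the fingers close. It gives the time, the measured TCP pose, the force, the opening and the grip force at its end, in the units of the state.
- env.state(): the state, without advancing time (a new reading comes with each control period).
- grab_frame(name): name is "scene" or "top"; returns the picture (384x512x3 uint8, blue, green, red); there is no depth.
- camera_model(name): a dict with "K" (3x3 intrinsics, pixels), "R" (3x3) and "t" (3): a world point X has camera coordinates R X + t. Camera axes: x right, y down, z forward; pixel columns grow to the right and rows downward; lengths in mm; the calibration is good to about 2 mm. A picture is of the moment at which its call begins. camera_model takes no time and is no camera call.
- env.job_done(): hands the job in; it is judged then, once.
Trained networks look in the newest picture that a camera, given by its name, has taken for a name from the list of things; names that differ only in an ending like _2 or _b are one class to them, and where a whole thing is asked for, a point or a joint stands for the part that bears it (a point fixed in the world has none). Each returns a list of dicts, best first, with "p" (0 to 1); they miss things now and then, are a little off and sometimes report something else, mostly with a low value. They report only what shows in the picture. A call takes as long as a camera call. They do not tell look-alikes from the thing itself.
- models.search_frame(name, camera): "point" ([x, y, z] in mm, in world coordinates, good to about 4 mm: the middle of the surface that is visible of it).
The state is a dict: "time_s": time; "qpos": joint angles; "qvel": joint speeds; "effort": joint torques, N m; "ee_pos": TCP position; "ee_rot": TCP orientation; "force": force on the tool from outside, world axes, zero at the start; "torque": the same for the moment, N m; "gripper_width": finger opening in mm; "gripper_force": force on a finger pad.
Only numpy, scipy, OpenCV 4.12 (cv2) and the standard library are available. Lean on these libraries where they do the work, as an engineer would, in place of code of your own. Each camera call takes 0.05 s, during which the arm holds its last target. There are 200 camera calls.

TASK

The reference standard lies flush in its storage case: press down lightly on whichever of its two ends gives way (find it by feel; the other is solidly supported) until the block tips and stays leaning in the pocket by itself, then take it by its raised end and lift it out. Set it down, without dropping it, on the reading stage, window up, lying flat between the two end lips and centred across the narrow top, and let go; leave the bottle, the timer and the label roll where they are.

Things in the scene. Friction and masses are not known exactly. Their poses are not given: they have to be found in the camera images.
- standard_center (a point): Reference standard: loose aluminium block 48 (x) x 90 (y, its length) x 18 mm (z), about 0.18 kg; dark glass window 30 x 44 mm in the middle of its top face. Point: its centre; z comes out of the window face. It starts window up in the case's pocket, its top level with the case's top, gaps of 2.5 mm beside it and 6 mm at each end, too narrow for fingers.
- case: Storage case, grey plastic with a black foot band, fixed: 96 (x) x 140 (y) x 48 mm high, with a pocket in its top. Origin: centre of its underside; z up, y along its length. The ledge that carries the block is 18 mm below the case's top and reaches from one end of the pocket (+y or -y at random) to 4 mm past the middle; from there on the floor is 25.5 mm lower.
- pocket (a point): Centre of the pocket's mouth, level with the case's top; axes as the case's. Pocket 53 (x) x 102 mm (y). A light push (a few N) within 25 mm of one end wall tips the block; the other end does not give. With a fingertip sunk 10 to 12 mm below this level the block leans by itself at about 35 degrees, pressed end down, other end about 22 mm above the case, 48 mm wide to grip.
- stage_top (a point): Reading stage, fixed. Point: centre of its dark steel top, 30 mm above the worktop; z up, y along its length. The top is 34 mm wide (x; narrower than the block, fingers pass beside it), 98 mm long between two end lips 5 mm high, 4 mm thick; a 16 mm round aperture is at its middle. Foot 80 x 126 x 8 mm. The block lies along y, either way round, its centre 9 mm above this point.
- bottle: Bystander: loose white bottle with a white cap, 60 mm across, 118 mm high; origin centre of its underside.
- timer: Bystander: loose white timer 62 x 58 x 18 mm; origin centre of its underside.
- label_roll: Bystander: loose roll of white labels, 72 mm across, 30 mm high; origin centre of its underside.
There are look-alikes about, which are no part of the job. Leave any pink or purple look-alike of the part that bears standard_center alone.

How it is judged:
By the outcome, as a careful person would: the job done as asked, in the order asked, and still so for the second after the job is handed in, with the robot touching nothing.
It also fails if it takes over 48 s, if anything falls off the work surface, if the arm or the gripper's body presses on something with over 40 N, if the wrist force passes 120 N, or if a joint passes its speed limit or range.

## Working session

There is one attempt and no reset: what is moved stays moved. The work goes in short steps, Python scripts to look and compute and a shell command to move; the robot and the scene stay as the last step left them, time stands still between calls to the robot, and variables do not carry over. Pictures are saved under pics/ and viewed, at most 10 in all, crops included, and the job is handed in when it is done.

```bash
mkdir -p pics; ls
python3 - <<'E'
from workcell import env, grab_frame, camera_model, models
import cv2,numpy as np
for c in("scene","top"):
    f=grab_frame(c); cv2.imwrite(f"pics/a_{c}.png",f)
    m=camera_model(c);print(c,np.round(m["K"],1).tolist(),(-m["R"].T@m["t"]).round(),m["R"].round(2).tolist())
    for n in("standard_center","case","stage_top","bottle","timer","label_roll"):
        print(n,[(round(d["p"],2),np.round(d["point"]).tolist(),(lambda q:(q[:2]/q[2]).round().tolist())(m["K"]@(m["R"]@np.array(d["point"])+m["t"]))) for d in models.search_frame(n,c)][:4])
s=env.state();print(s["time_s"],s["ee_pos"],s["ee_rot"],s["force"],s["gripper_width"])
E
```

```text
pics
scene [[366.5, 0.0, 256.5], [0.0, 366.5, 183.0], [0.0, 0.0, 1.0]] [ -29. -635.  541.] [[0.71, -0.71, -0.02], [-0.36, -0.34, -0.87], [0.61, 0.62, -0.49]]
standard_center [(0.8, [579.0, -105.0, 17.0], [281.0, 206.0]), (0.8, [492.0, 175.0, 19.0], [190.0, 182.0]), (0.78, [459.0, 13.0, 47.0], [216.0, 198.0]), (0.69, [353.0, 149.0, 22.0], [153.0, 203.0])]
case [(0.93, [431.0, -22.0, 43.0], [216.0, 208.0])]
stage_top []
bottle [(0.98, [704.0, 83.0, 62.0], [263.0, 155.0])]
timer [(0.74, [432.0, -21.0, 37.0], [217.0, 210.0]), (0.65, [703.0, -68.0, 16.0], [300.0, 185.0])]
label_roll []
top [[464.7, 0.0, 253.2], [0.0, 464.7, 192.0], [0.0, 0.0, 1.0]] [ 466.  -68. 1080.] [[-0.03, -1.0, -0.01], [-1.0, 0.03, -0.07], [0.07, 0.01, -1.0]]
standard_center [(0.98, [600.0, 68.0, 23.0], [199.0, 166.0]), (0.97, [591.0, -99.0, 20.0], [271.0, 168.0]), (0.91, [502.0, 185.0, 18.0], [149.0, 210.0]), (0.73, [457.0, 15.0, 45.0], [222.0, 228.0])]
case [(0.77, [467.0, 14.0, 48.0], [222.0, 223.0])]
stage_top [(0.73, [518.0, -270.0, 6.0], [346.0, 198.0])]
bottle [(0.88, [708.0, 91.0, 86.0], [183.0, 113.0])]
timer [(0.63, [707.0, -63.0, 17.0], [254.0, 118.0])]
label_roll [(0.95, [719.0, -182.0, 30.0], [306.0, 110.0])]
0.7 [235.94715512 524.35670396 187.67026243] [1.79997453e+02 2.38111661e-03 1.55774848e+02] [-0.52878114 -0.03216705 -0.76987427] 90.99182962663184
```

Run:
```python
import cv2
a=cv2.imread("pics/a_top.png");cv2.imwrite("pics/b.png",cv2.resize(a[80:300,110:400],None,fx=2.7,fy=2.7,interpolation=cv2.INTER_CUBIC))
```

```text
(no output)
```

View pics/b.png

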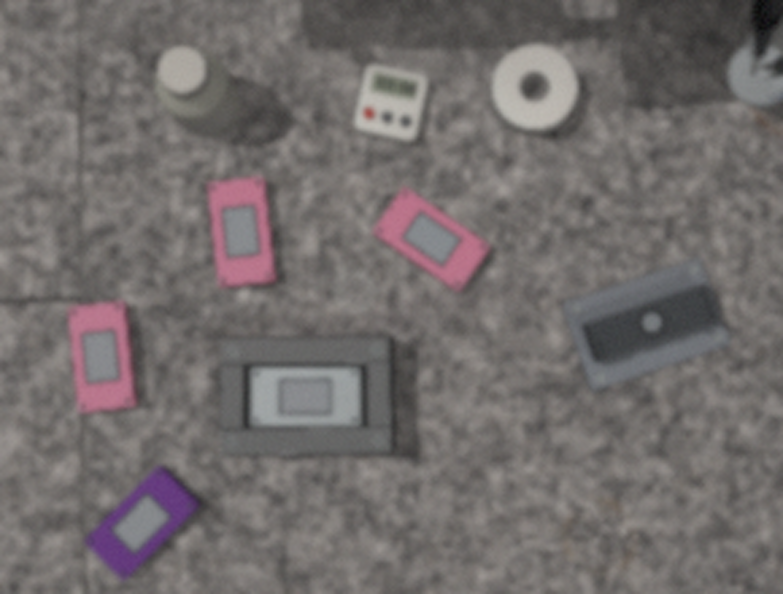

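View pics/a_scene.png

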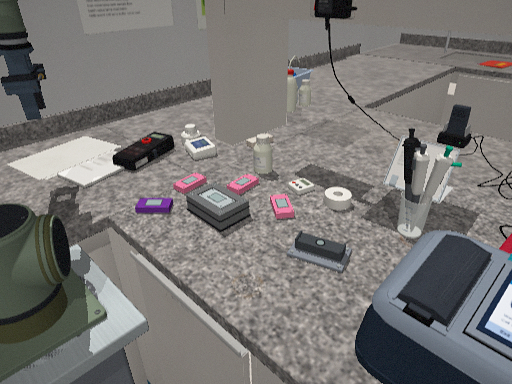

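The top crop shows the silver block in the grey case at crop (305,397), which is top pixel (223,227). The stage, with its dark top and aperture, is at crop (652,322), or pixel (351,199).

Block candidates are silver (223,227), pink (199,166), pink (271,168), pink (147,212) and purple (163,273). Only the silver one in the pocket fits, and the enlarged crop confirms it. Next I'll get accurate poses.

```bash
cat > h.py <<'E'
from workcell import env, grab_frame, camera_model, models
import cv2,numpy as np
def bp(px,z,cam="top"):
    m=camera_model(cam);o=-m["R"].T@m["t"];d=m["R"].T@np.linalg.inv(m["K"])@np.array([*px,1.]);return o+d*(z-o[2])/d[2]
def blob(mask,near):
    n,l,s,c=cv2.connectedComponentsWithStats(mask.astype(np.uint8));i=l[near[1],near[0]]
    assert i>0
    return cv2.minAreaRect(np.argwhere(l==i)[:,::-1].astype(np.float32)),s[i]
def rep(rect,z,cam="top"):
    b=np.array([bp(p,z,cam) for p in cv2.boxPoints(rect)]);e=b[1]-b[0];g=b[2]-b[1]
    L=e if np.linalg.norm(e)>np.linalg.norm(g) else g
    print("ctr",b.mean(0).round(1),"size",np.linalg.norm(e).round(1),np.linalg.norm(g).round(1),"long dir",(np.degrees(np.arctan2(L[1],L[0]))%180).round(1))
E
python3 - <<'E'
from h import *
a=cv2.imread("pics/a_top.png");g=cv2.cvtColor(a,cv2.COLOR_BGR2GRAY)
for y,x0,x1 in((227,185,265),(199,320,385)):print(g[y,x0:x1].tolist())
print(g[195:260,223].tolist()); print(g[170:225,352].tolist())
# stage dark, block bright, masks closed
roi=np.zeros_like(g);roi[165:235,310:390]=1
for t in(65,75):
    try:rep(blob((g<t)&(roi>0),(344,202))[0],30)
    except Exception as e:print(e)
roi=np.zeros_like(g);roi[210:243,198:248]=1
k=cv2.morphologyEx(((g>125)&(roi>0)).astype(np.uint8),cv2.MORPH_CLOSE,np.ones((5,5)))
try:rep(blob(k,(208,220))[0],48)
except Exception as e:print(e)
E
```

```text
[109, 102, 95, 93, 91, 93, 94, 99, 101, 104, 104, 102, 103, 102, 88, 60, 58, 94, 131, 155, 161, 165, 164, 164, 163, 163, 158, 145, 128, 123, 133, 136, 139, 137, 139, 140, 138, 138, 140, 138, 137, 138, 136, 138, 137, 136, 126, 127, 142, 151, 155, 156, 157, 153, 157, 156, 153, 137, 106, 69, 63, 84, 97, 103, 101, 102, 100, 98, 88, 74, 61, 67, 68, 71, 64, 66, 68, 71, 81, 93]
[102, 105, 108, 102, 101, 95, 88, 84, 80, 78, 75, 71, 68, 65, 66, 69, 67, 69, 66, 67, 66, 61, 65, 63, 63, 60, 62, 76, 100, 116, 119, 122, 120, 115, 101, 70, 63, 64, 65, 64, 64, 65, 66, 69, 63, 67, 67, 65, 65, 65, 65, 65, 65, 67, 66, 72, 76, 77, 83, 96, 110, 117, 120, 115, 113]
[118, 119, 115, 111, 106, 103, 89, 85, 84, 84, 93, 98, 102, 101, 103, 102, 104, 102, 95, 85, 95, 129, 156, 161, 149, 132, 127, 134, 137, 136, 141, 143, 140, 140, 138, 138, 131, 122, 129, 146, 156, 150, 126, 99, 96, 102, 101, 100, 102, 101, 101, 99, 92, 84, 92, 111, 120, 122, 117, 111, 108, 103, 105, 109, 104]
[97, 97, 98, 99, 97, 97, 96, 100, 101, 98, 101, 108, 110, 112, 111, 105, 107, 102, 104, 99, 93, 79, 70, 65, 63, 72, 97, 111, 120, 120, 117, 113, 92, 70, 65, 64, 70, 74, 82, 95, 110, 117, 116, 115, 116, 114, 112, 104, 105, 110, 113, 115, 117, 122, 117]

ctr [ 512.3 -277.5   30. ] size 113.1 33.5 long dir 106.9
ctr [459.2  13.7  48. ] size 86.7 46.4 long dir 88.4
```

```bash
python3 -m crank '1 0 0 10 0 0 -7.5;1 0 0 10 0 0 -7.5;1 0 0 10 0 0 -7.6' 20; python3 -m crank '1 -24 -47 4 0 0 0;1 -24 -47 4 0 0 0;1 -24 -47 4 0 0 0;1 -24 -47 4 0 0 0;1 -24 -47 4 0 0 0;1 -24 -47 4 0 0 0;1 -24 -47 4 0 0 0;1 -24 -47 4 0 0 0;1 -24 -47 4 0 0 0;1 -22 -46 4 0 0 0'
python3 - <<'E'
from h import *
print(bp((351,199),30))
E
```

```text
time_s: 1.08
ee_pos: [236.0, 524.4, 157.5]
ee_rot: [180.0, 0.0, 178.6]
force: [0.4, -0.8, -0.1]
gripper_width: 64.1
gripper_force: 0.0
time_s: 2.33
ee_pos: [461.4, 47.2, 117.8]
ee_rot: [180.0, 0.1, 178.4]
force: [-0.2, -0.4, 0.3]
gripper_width: -0.1
gripper_force: 0.0
[ 513.14343998 -276.54005634   30.        ]
```

```bash
python3 -m crank '1 1 1.5 20 0 0 0;1 0 0 20 0 0 0;1 0 0 13 0 0 0;1 0 0 0 0 0 0'; python3 -m crank '1 0 0 1.5 0 0 0;1 0 0 1 0 0 0;1 0 0 0.5 0 0 0;1 0 0 0 0 0 0'; python3 -m crank '1 0 0 1 0 0 0;1 0 0 0 0 0 0'
```

```text
time_s: 2.82
ee_pos: [459.0, 50.4, 64.0]
ee_rot: [-180.0, -0.1, 178.4]
force: [0.1, -0.9, -0.1]
gripper_width: 0.4
gripper_force: 0.0
time_s: 3.32
ee_pos: [459.7, 50.4, 61.8]
ee_rot: [180.0, 0.0, 178.4]
force: [-0.5, -0.9, -0.3]
gripper_width: 0.3
gripper_force: 0.0
time_s: 3.58
ee_pos: [459.5, 50.3, 60.6]
ee_rot: [180.0, -0.0, 178.4]
force: [-0.2, 0.2, 0.2]
gripper_width: 0.3
gripper_force: 0.0
```

```bash
python3 -m crank '1 0 -2 0 0 0 0;1 0 0 1 0 0 0;1 0 0 0 0 0 0'; python3 -m crank '1 0 0 1 0 0 0;1 0 0 0 0 0 0';python3 -m crank '1 0 0 1 0 0 0;1 0 0 0 0 0 0'
```

```text
time_s: 3.95
ee_pos: [459.5, 48.3, 59.6]
ee_rot: [180.0, -0.0, 178.4]
force: [-0.2, -0.1, -0.5]
gripper_width: 0.4
gripper_force: 0.0
time_s: 4.2
ee_pos: [459.5, 48.4, 58.6]
ee_rot: [180.0, -0.0, 178.4]
force: [-0.5, -0.5, -0.4]
gripper_width: 0.2
gripper_force: 0.0
time_s: 4.45
ee_pos: [459.5, 48.4, 57.6]
ee_rot: [180.0, -0.0, 178.4]
force: [-0.1, -0.3, 0.9]
gripper_width: 0.5
gripper_force: 0.0
```

```bash
python3 -m crank '1 0 0 1 0 0 0;1 0 0 0 0 0 0'; python3 -m crank '1 0 0 1 0 0 0;1 0 0 0 0 0 0'
```

```text
time_s: 4.7
ee_pos: [459.5, 48.4, 56.6]
ee_rot: [180.0, -0.0, 178.4]
force: [-0.1, 0.3, 0.8]
gripper_width: 0.4
gripper_force: 0.0
time_s: 4.95
ee_pos: [459.5, 48.4, 55.6]
ee_rot: [180.0, -0.0, 178.4]
force: [-0.3, -0.5, -0.3]
gripper_width: 0.4
gripper_force: 0.0
```

Run:
```python
from h import *
f=grab_frame("scene");cv2.imwrite("pics/c.png",cv2.resize(f[150:250,160:290],None,fx=5,fy=5,interpolation=cv2.INTER_CUBIC))
```

```text
(no output)
```

View pics/c.png

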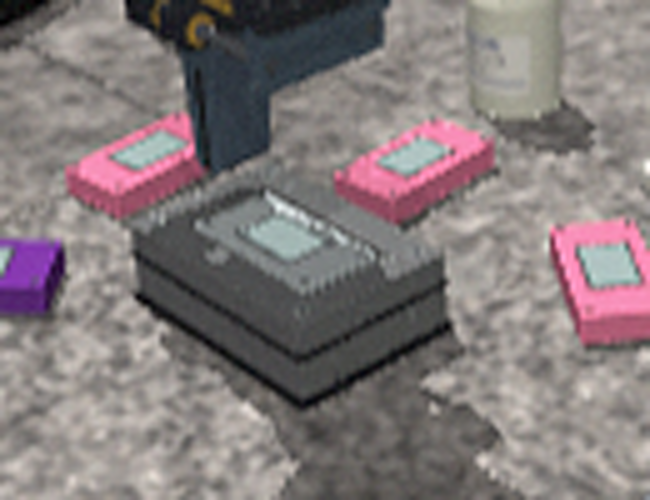

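Run:
```python
from h import *
m=camera_model("scene")
def pj(X):
    q=m["K"]@(m["R"]@np.array(X,float)+m["t"]);return ((q[:2]/q[2]-[160,150])*5).round().tolist()
c=np.array([459.2,13.7,48]);u=np.array([.028,1,0]);v=np.array([1,-.028,0])
for n,w,l in(("case",48,70),("pocket",26.5,51),("block",24,45)):
    print(n,[pj(c+a*w*v+b*l*u) for a in(-1,1) for b in(-1,1)])
print("tip",[pj([459.5+a,48.4+b,44.6]) for a in(-16,16) for b in (-13.5,13.5)])
m2=camera_model("top");f=grab_frame("top");cv2.imwrite("pics/d.png",cv2.resize(f[180:270,170:280],None,fx=6,fy=6,interpolation=cv2.INTER_CUBIC))
```

```text
case [[290.0, 329.0], [124.0, 221.0], [440.0, 253.0], [270.0, 158.0]]
pocket [[301.0, 295.0], [179.0, 219.0], [383.0, 255.0], [260.0, 183.0]]
block [[297.0, 289.0], [190.0, 222.0], [371.0, 252.0], [263.0, 189.0]]
tip [[230.0, 239.0], [198.0, 220.0], [278.0, 216.0], [246.0, 198.0]]
```

View pics/d.png

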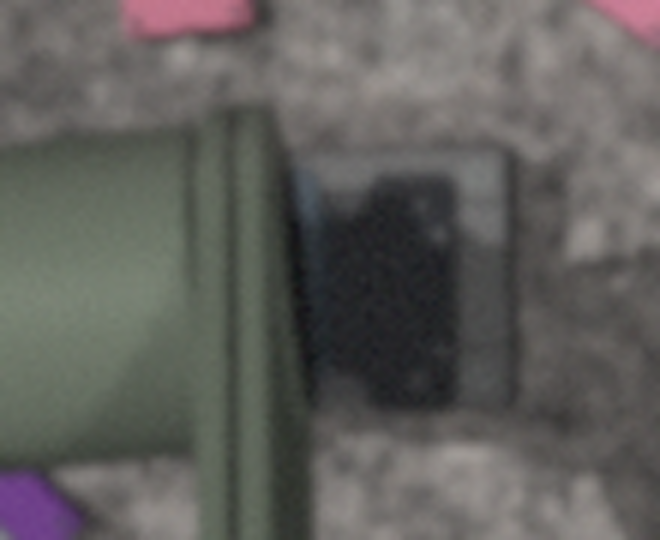

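The scene crop shows the fingertip near (235,170) in the crop, at the far end of the case, with the block at (285,240). The top view is blocked by the arm. I need a larger crop.

Run:
```python
from h import *
f=grab_frame("scene");cv2.imwrite("pics/e.png",cv2.resize(f[160:235,175:260],None,fx=8,fy=8,interpolation=cv2.INTER_NEAREST))
print(env.state()["ee_pos"])
```

```text
[459.56606418  48.37132564  55.65218943]
```

View pics/e.png

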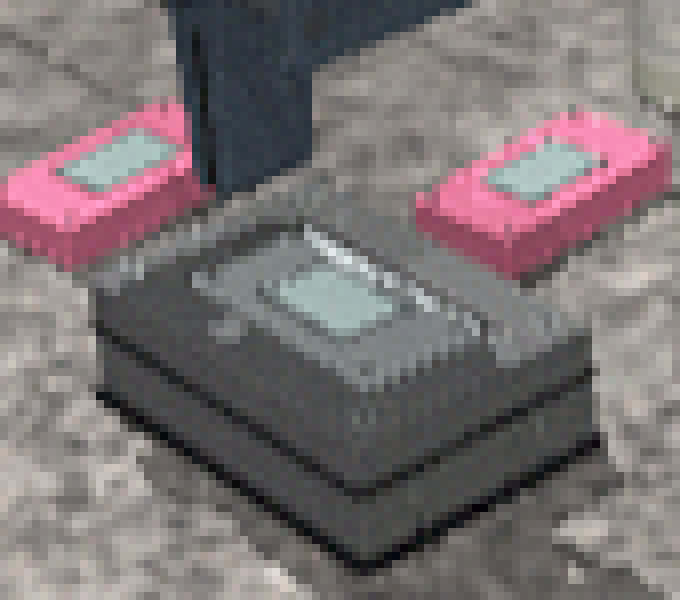

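```bash
cat > fm.py <<'E'
from h import *
f=grab_frame("scene").astype(int)
print([int(np.mean(f[r,202:212,0]-f[r,202:212,2])) for r in range(160,200)], env.state()["ee_pos"].round(1) if hasattr(env.state()["ee_pos"],"round") else env.state()["ee_pos"])
np.save("/tmp/last.npy",f)
E
python3 fm.py; python3 -m crank '1 0 0 -15 0 0 0;1 0 0 0 0 0 0'; python3 fm.py
```

```text
[11, 14, 16, 16, 17, 18, 15, 16, 17, 18, 17, 17, 19, 18, 18, 18, 19, 18, 18, 17, 18, 14, 9, 4, -1, -3, -2, 0, 1, 1, 1, 3, 4, 4, 5, 8, 9, 8, 5, 3] [459.6  48.3  55.7]
time_s: 5.4
ee_pos: [460.4, 48.4, 71.4]
ee_rot: [180.0, 0.1, 178.4]
force: [-0.0, 0.4, 0.3]
gripper_width: 0.5
gripper_force: 0.0
[16, 17, 17, 17, 17, 17, 18, 17, 18, 19, 18, 19, 19, 18, 19, 17, 11, 7, -4, -20, -27, -27, -24, -13, -6, -2, 0, 0, 0, 1, 2, 3, 3, 5, 5, 7, 8, 7, 5, 3] [459.8  48.4  70.8]
```

Run:
```python
from h import *
e=cv2.imread("pics/e.png")[4::8,4::8].astype(int); n=np.load("/tmp/last.npy")[160:235,175:260]
d=np.abs(e-n).max(2)>25
for r in range(0,50): print(r+160,''.join('#' if x else '.' for x in d[r]))
```

```text
160 ........................#.................##################.........................
161 .....................#..#...............##################...........................
162 .....................#..#..............################..............................
163 .....................#..#..............##############................................
164 .....................#.................###########...................................
165 ......................#................#########.....................................
166 ......................#................#######.......................................
167 ......................#................###...........................................
168 ......................#.#..............##............................................
169 ......................#..............................................................
170 ......................#..............................................................
171 ......................##.............................................................
172 ................
[... 2699 characters left out ...]
............##.##.....................................................
203 ............................####..............................#......................
204 .............................##...............................#......................
205 ..............................................................##.....................
206 .....................................................................................
207 .....................................................................................
208 .....................................................................................
209 .....................................................................................
```

```bash
cat > chk.py <<'E'
import sys
from workcell import env
import numpy as np
f=np.array(env.state()["force"]); sys.exit(0 if np.linalg.norm(f)<3.5 else 1)
E
python3 -m crank '1 0 0 8 0 0 0;1 0 0 8 0 0 0;1 0 0 1 0 0 0;1 0 0 0 0 0 0' && python3 chk.py && python3 -m crank '1 0 0 1.5 0 0 0;1 0 0 0 0 0 0' && python3 chk.py && python3 -m crank '1 0 0 1.5 0 0 0;1 0 0 0 0 0 0' && python3 chk.py && python3 -m crank '1 0 0 1.5 0 0 0;1 0 0 0 0 0 0' && python3 chk.py && python3 -m crank '1 0 0 1.5 0 0 0;1 0 0 0 0 0 0'; python3 fm.py
```

```text
time_s: 5.95
ee_pos: [459.4, 48.4, 53.3]
ee_rot: [180.0, -0.0, 178.4]
force: [-0.6, -0.4, -0.1]
gripper_width: 0.7
gripper_force: 0.0
time_s: 6.2
ee_pos: [459.6, 48.4, 52.2]
ee_rot: [180.0, 0.0, 178.4]
force: [-0.7, 0.5, 0.1]
gripper_width: 0.2
gripper_force: 0.0
time_s: 6.45
ee_pos: [459.5, 48.4, 50.6]
ee_rot: [180.0, 0.0, 178.4]
force: [-0.7, -0.1, -0.3]
gripper_width: 0.5
gripper_force: 0.0
time_s: 6.7
ee_pos: [459.4, 48.4, 49.0]
ee_rot: [180.0, -0.0, 178.4]
force: [0.2, 0.2, -0.7]
gripper_width: 0.5
gripper_force: 0.0
time_s: 6.95
ee_pos: [459.4, 48.4, 47.5]
ee_rot: [180.0, -0.0, 178.4]
force: [-0.0, 0.2, -1.1]
gripper_width: 0.4
gripper_force: 0.0
[8, 8, 8, 11, 14, 15, 17, 17, 16, 16, 15, 17, 17, 17, 18, 18, 17, 18, 18, 18, 18, 18, 19, 19, 14, 11, 6, 2, 1, 0, 0, 3, 4, 4, 4, 6, 8, 7, 6, 3] [459.5  48.4  47.6]
```

Run:
```python
from h import *
f=grab_frame("scene");cv2.imwrite("pics/f.png",cv2.resize(f[150:235,165:260],None,fx=7,fy=7,interpolation=cv2.INTER_CUBIC))
```

```text
(no output)
```

View pics/f.png

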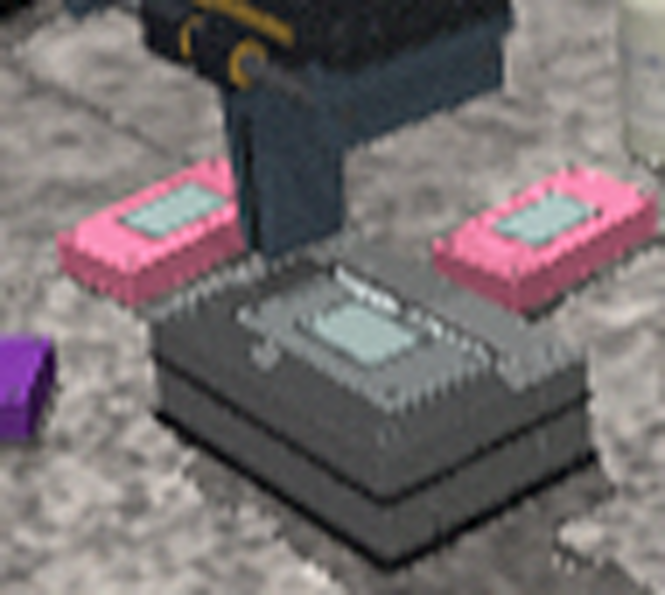

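The crop shows the block still flush. The fingertip at (265,258) is above the pocket's far end at (270,285), so it hasn't touched yet. I'll go on down with the force guard.

```bash
python3 - <<'E'
from h import *
m=camera_model("scene")
for z in (36.5,50,60,70,80):
    q=m["K"]@(m["R"]@np.array([459.5-16,48.4-13.5,z])+m["t"]);print(z,(q[:2]/q[2]).round(1))
E
python3 -m crank '1 0 0 2 0 0 0;1 0 0 0 0 0 0' && python3 chk.py && python3 -m crank '1 0 0 2 0 0 0;1 0 0 0 0 0 0' && python3 chk.py && python3 -m crank '1 0 0 2 0 0 0;1 0 0 0 0 0 0' && python3 chk.py && python3 -m crank '1 0 0 2 0 0 0;1 0 0 0 0 0 0'&& python3 chk.py && python3 -m crank '1 0 0 2 0 0 0;1 0 0 0 0 0 0'|grep -E 'pos|force:'; python3 fm.py
```

```text
36.5 [206.3 200.4]
50 [205.8 196. ]
60 [205.5 192.7]
70 [205.2 189.3]
80 [204.8 185.9]
time_s: 7.3
ee_pos: [459.4, 48.4, 45.5]
ee_rot: [180.0, -0.0, 178.4]
force: [0.3, 0.0, 0.2]
gripper_width: 0.1
gripper_force: 0.0
time_s: 7.55
ee_pos: [459.4, 48.3, 43.5]
ee_rot: [180.0, -0.0, 178.4]
force: [-0.8, 0.4, 0.1]
gripper_width: 0.6
gripper_force: 0.0
time_s: 7.8
ee_pos: [459.4, 48.4, 41.5]
ee_rot: [180.0, -0.0, 178.4]
force: [0.0, -0.4, -1.0]
gripper_width: 0.7
gripper_force: 0.0
time_s: 8.05
ee_pos: [459.4, 48.4, 39.5]
ee_rot: [180.0, -0.0, 178.4]
force: [-0.2, 0.6, 0.5]
gripper_width: 0.5
gripper_force: 0.0
ee_pos: [459.4, 48.3, 37.5]
force: [-0.8, -1.0, 0.9]
gripper_force: 0.0
[-2, -7, 1, 9, 9, 7, 9, 11, 14, 16, 16, 15, 17, 15, 17, 17, 17, 17, 18, 19, 17, 17, 19, 18, 18, 17, 16, 17, 14, 10, 5, 3, 3, 4, 5, 7, 9, 8, 5, 3] [459.5  48.4  37.6]
```

```bash
(python3 -m crank '1 0 0 2 0 0 0;1 0 0 0 0 0 0' && python3 chk.py && python3 -m crank '1 0 0 2 0 0 0;1 0 0 0 0 0 0' && python3 chk.py && python3 -m crank '1 0 0 2 0 0 0;1 0 0 0 0 0 0' && python3 chk.py && python3 -m crank '1 0 0 2 0 0 0;1 0 0 0 0 0 0'&& python3 chk.py && python3 -m crank '1 0 0 2 0 0 0;1 0 0 0 0 0 0' && python3 chk.py &&  python3 -m crank '1 0 0 2 0 0 0;1 0 0 0 0 0 0')|grep -E 'pos|force:'; python3 fm.py
```

```text
ee_pos: [459.4, 48.4, 35.5]
force: [-0.6, 0.2, -0.0]
gripper_force: 0.0
ee_pos: [459.4, 48.4, 33.5]
force: [-0.5, 0.3, 0.2]
gripper_force: 0.0
ee_pos: [459.4, 48.4, 31.5]
force: [-0.3, -0.5, 0.8]
gripper_force: 0.0
ee_pos: [459.4, 48.3, 29.5]
force: [-0.5, 0.3, 0.4]
gripper_force: 0.0
ee_pos: [459.4, 48.4, 27.5]
force: [0.3, 0.4, -0.0]
gripper_force: 0.0
ee_pos: [459.4, 48.3, 25.5]
force: [0.2, -0.2, -0.2]
gripper_force: 0.0
[-6, -20, -30, -18, -11, -12, -8, 7, 9, 7, 8, 10, 12, 15, 18, 17, 18, 17, 17, 16, 17, 18, 18, 17, 19, 17, 17, 17, 18, 16, 17, 16, 14, 10, 6, 6, 9, 7, 5, 3] [459.5  48.4  25.6]
```

```bash
(python3 -m crank '1 0 0 1.5 0 0 0;1 0 0 0 0 0 0' && python3 chk.py && python3 -m crank '1 0 0 1.5 0 0 0;1 0 0 0 0 0 0' && python3 chk.py && python3 -m crank '1 0 0 1.5 0 0 0;1 0 0 0 0 0 0' && python3 chk.py && python3 -m crank '1 0 0 1.5 0 0 0;1 0 0 0 0 0 0'&& python3 chk.py && python3 -m crank '1 0 0 1.5 0 0 0;1 0 0 0 0 0 0' && python3 chk.py &&  python3 -m crank '1 0 0 1.5 0 0 0;1 0 0 0 0 0 0')|grep -E 'pos|force:'; python3 fm.py
python3 - <<'E'
from h import *
f=grab_frame("scene");cv2.imwrite("pics/g.png",cv2.resize(f[150:235,165:260],None,fx=7,fy=7,interpolation=cv2.INTER_CUBIC))
E
```

```text
ee_pos: [459.5, 48.4, 24.0]
force: [-0.0, -0.2, -0.7]
gripper_force: 0.0
ee_pos: [459.5, 48.4, 22.5]
force: [-0.6, 0.1, 0.4]
gripper_force: 0.0
ee_pos: [459.7, 48.4, 22.0]
force: [-1.7, 0.1, 7.8]
gripper_force: 3.8
[6, -4, -20, -30, -20, -11, -9, -6, 5, 9, 9, 8, 10, 12, 15, 14, 18, 17, 17, 18, 17, 17, 16, 16, 17, 17, 16, 17, 17, 16, 16, 17, 17, 14, 10, 10, 9, 7, 6, 4] [459.7  48.4  22. ]
```

View pics/g.png

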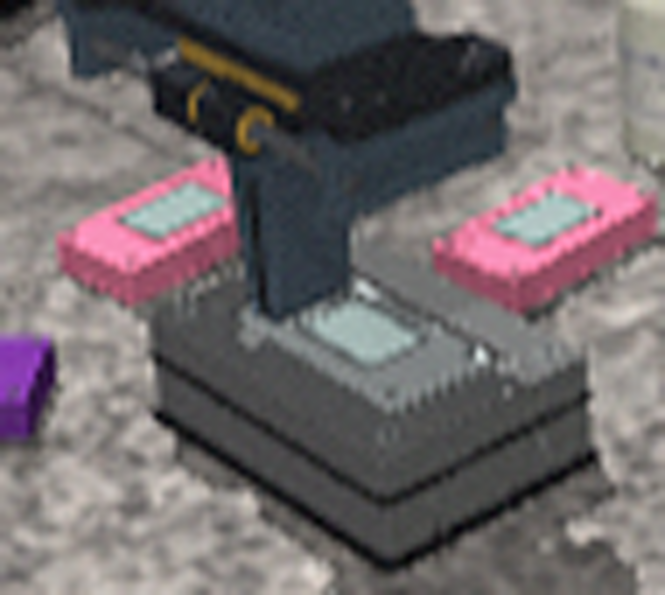

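Contact at TCP z 22, with the fingertip on the left end of the block. In the crop its corner is at (270,320) and the other end of its front edge at (350,283). So the true fingertip sits about 37 mm higher than the reported pose implies. I'll check the lateral offset.

```bash
python3 - <<'E'
from h import *
for p in((270,320),(350,283)):
    print(bp((165+p[0]/7-.43,150+p[1]/7-.43),48,"scene").round(1))
s=env.state();print(s["force"],s["torque"],s["qpos"],s["ee_rot"])
E
python3 -m crank '1 0 0 1 0 0 0;1 0 0 0 0 0 0'
```

```text
[442.8  45.6  48. ]
[480.6  45.   48. ]
[-1.89184139  0.54017663  6.79303963] [0.04537495 0.43917886 0.01468256] [ 4.57720565e+00  1.86963747e+01  1.17189752e+02  8.24081914e-03
  4.40809123e+01 -8.38013391e+01] [1.79990738e+02 3.21487026e-02 1.78372624e+02]
time_s: 11.0
ee_pos: [459.7, 48.4, 21.9]
ee_rot: [180.0, 0.0, 178.4]
force: [-3.3, -0.3, 16.7]
gripper_width: 0.4
gripper_force: 8.3
```

```bash
python3 -m crank '1 0 0 -4 0 0 0;1 0 0 0 0 0 0;1 0 -11 0 0 0 0;1 0 0 0 0 0 0'; (python3 -m crank '1 0 0 1.5 0 0 0;1 0 0 0 0 0 0' ; python3 chk.py && python3 -m crank '1 0 0 1 0 0 0;1 0 0 0 0 0 0' && python3 chk.py && python3 -m crank '1 0 0 1 0 0 0;1 0 0 0 0 0 0')|grep -E 'pos|force:'
```

```text
time_s: 11.5
ee_pos: [458.9, 36.6, 23.8]
ee_rot: [-180.0, -0.0, 178.3]
force: [0.1, -0.1, -0.3]
gripper_width: 0.5
gripper_force: 0.0
ee_pos: [459.1, 37.4, 22.4]
force: [-0.4, 0.6, 0.7]
gripper_force: 0.0
ee_pos: [459.3, 37.5, 22.0]
force: [-1.6, -0.6, 4.9]
gripper_force: 2.2
```

```bash
python3 -m crank '1 0 0 0.7 0 0 0;1 0 0 0 0 0 0'
```

```text
time_s: 12.25
ee_pos: [459.3, 37.4, 22.0]
ee_rot: [180.0, 0.0, 178.4]
force: [-1.8, 0.4, 11.3]
gripper_width: 0.4
gripper_force: 5.4
```

```bash
python3 -m crank '1 0 0 -10 0 0 0;1 1 -22 0 0 0 0;1 1 -22 0 0 0 0;1 1 -22 0 0 0 0;1 0 0 6 0 0 0;1 0 0 0 0 0 0'
python3 - <<'E'
from h import *
f=grab_frame("scene");cv2.imwrite("pics/h.png",cv2.resize(f[150:235,165:260],None,fx=7,fy=7,interpolation=cv2.INTER_CUBIC))
E
```

```text
time_s: 13.0
ee_pos: [454.0, -28.1, 24.5]
ee_rot: [180.0, -0.1, 178.4]
force: [0.3, -0.0, 1.1]
gripper_width: 0.4
gripper_force: 0.0
```

View pics/h.png

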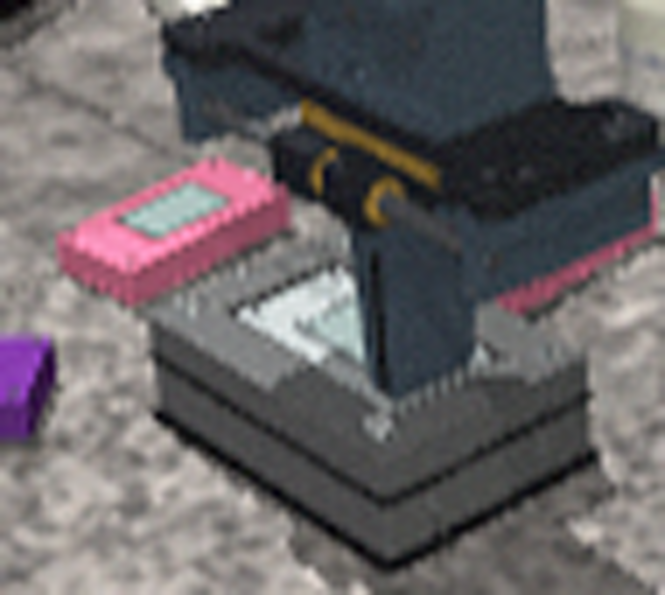

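The finger's front edge runs from (392,398) to (472,355) in the crop, just inside the near end of the block.

```bash
python3 - <<'E'
from h import *
for p in((392,398),(472,355)):
    print(bp((165+p[0]/7-.43,150+p[1]/7-.43),50.5,"scene").round(1))
print(env.state()["ee_pos"])
E
(python3 -m crank '1 0 0 2 0 0 0;1 0 0 0 0 0 0'; python3 chk.py && python3 -m crank '1 0 0 1 0 0 0;1 0 0 0 0 0 0'; python3 chk.py && python3 -m crank '1 0 0 1 0 0 0;1 0 0 0 0 0 0')|grep -E 'pos|force:'
```

```text
[437.4 -31.3  50.5]
[475.7 -30.5  50.5]
[454.1398497  -27.91619921  24.65321391]
ee_pos: [454.3, -28.1, 22.8]
force: [0.1, -0.3, 0.7]
gripper_force: 0.0
ee_pos: [454.4, -28.4, 21.9]
force: [-0.1, 0.5, -1.0]
gripper_force: 0.0
ee_pos: [454.4, -28.5, 20.9]
force: [-0.7, 0.9, 0.5]
gripper_force: 0.1
```

```bash
sed -i 's/<3.5/<9/' chk.py; (python3 -m crank '1 0 0 1.5 0 0 0;1 0 0 0 0 0 0'; python3 chk.py && python3 -m crank '1 0 0 1.5 0 0 0;1 0 0 0 0 0 0'; python3 chk.py && python3 -m crank '1 0 0 1.5 0 0 0;1 0 0 0 0 0 0';python3 chk.py && python3 -m crank '1 0 0 1.5 0 0 0;1 0 0 0 0 0 0';python3 chk.py && python3 -m crank '1 0 0 1.5 0 0 0;1 0 0 0 0 0 0';python3 chk.py && python3 -m crank '1 0 0 1.5 0 0 0;1 0 0 0 0 0 0')|grep -E 'pos|force:'
```

```text
ee_pos: [454.5, -28.4, 19.5]
force: [-0.1, -0.8, 0.5]
gripper_force: 0.5
ee_pos: [454.7, -28.1, 18.3]
force: [-0.4, 2.1, 5.2]
gripper_force: 2.3
ee_pos: [455.0, -27.7, 17.4]
force: [-0.9, 4.6, 10.9]
gripper_force: 4.4
```

```bash
python3 -m crank '1 0 0 -10 0 0 0;1 0 0 -30 0 0 0;1 0 0 -30 0 0 0;1 0 0 0 0 0 0'
python3 - <<'E'
from h import *
f=grab_frame("scene");cv2.imwrite("pics/i.png",cv2.resize(f[160:235,175:260],None,fx=8,fy=8,interpolation=cv2.INTER_CUBIC))
E
```

```text
time_s: 15.05
ee_pos: [456.0, -28.9, 88.4]
ee_rot: [-180.0, 0.3, 178.4]
force: [1.1, -0.1, -0.1]
gripper_width: 0.5
gripper_force: 0.0
```

View pics/i.png

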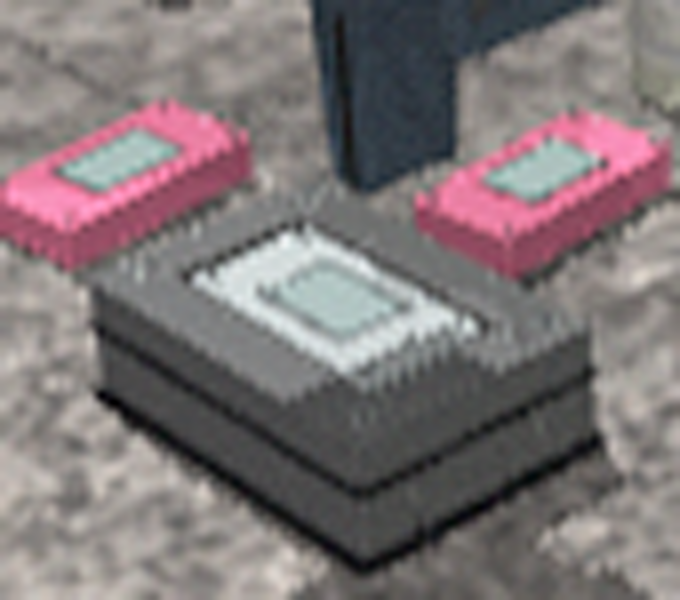

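```bash
(python3 -m crank '1 0 4.5 30 0 0 0;1 0 0 26 0 0 0;1 0 0 7 0 0 0;1 0 0 0 0 0 0'; python3 -m crank '1 0 0 3 0 0 0;1 0 0 1.5 0 0 0;1 0 0 0 0 0 0'; python3 chk.py && python3 -m crank '1 0 0 1.5 0 0 0;1 0 0 0 0 0 0';python3 chk.py && python3 -m crank '1 0 0 1.5 0 0 0;1 0 0 0 0 0 0';python3 chk.py && python3 -m crank '1 0 0 1.5 0 0 0;1 0 0 0 0 0 0';python3 chk.py && python3 -m crank '1 0 0 1.5 0 0 0;1 0 0 0 0 0 0')|grep -E 'pos|force:'
```

```text
ee_pos: [453.9, -24.0, 22.8]
force: [-0.3, 0.1, 0.7]
gripper_force: 0.0
ee_pos: [454.8, -24.0, 19.2]
force: [-0.2, -0.4, -0.3]
gripper_force: 0.1
ee_pos: [454.4, -24.0, 17.4]
force: [0.7, -0.1, 0.2]
gripper_force: 0.1
ee_pos: [454.3, -24.0, 15.8]
force: [-0.4, 0.1, -0.5]
gripper_force: 0.1
ee_pos: [454.3, -24.0, 14.3]
force: [0.5, 0.9, 0.4]
gripper_force: 0.2
ee_pos: [454.4, -24.0, 12.8]
force: [0.2, 0.2, 0.8]
gripper_force: 0.0
```

```bash
(python3 -m crank '1 0 0 1.2 0 0 0;1 0 0 0 0 0 0';python3 chk.py && python3 -m crank '1 0 0 0.8 0 0 0;1 0 0 0 0 0 0')|grep -E 'pos|force:'
python3 - <<'E'
from h import *
f=grab_frame("scene").astype(int); cv2.imwrite("pics/j0.png",f)
E
python3 -m crank '1 0 0 -15 0 0 0;1 0 0 -30 0 0 0;1 0 0 -30 0 0 0;1 0 0 0 0 0 0'
python3 - <<'E'
from h import *
f=grab_frame("scene");cv2.imwrite("pics/j1.png",f)
a=[cv2.resize(cv2.imread("pics/j0.png")[160:235,175:260],None,fx=4.6,fy=4.6,interpolation=cv2.INTER_CUBIC),cv2.resize(f[160:235,175:260],None,fx=4.6,fy=4.6,interpolation=cv2.INTER_CUBIC)]
cv2.imwrite("pics/j.png",np.hstack(a))
E
```

```text
ee_pos: [454.4, -24.0, 11.7]
force: [-0.3, -0.4, -0.7]
gripper_force: 0.0
ee_pos: [454.4, -24.0, 10.9]
force: [-0.0, -0.2, -0.1]
gripper_force: 0.0
time_s: 18.02
ee_pos: [456.3, -24.2, 87.8]
ee_rot: [-180.0, 0.3, 178.4]
force: [-0.3, -0.1, -1.0]
gripper_width: 0.5
gripper_force: 0.0[ WARN:0@1.607] global loadsave.cpp:1063 imwrite_ Unsupported depth image for selected encoder is fallbacked to CV_8U.
```

View pics/j.png

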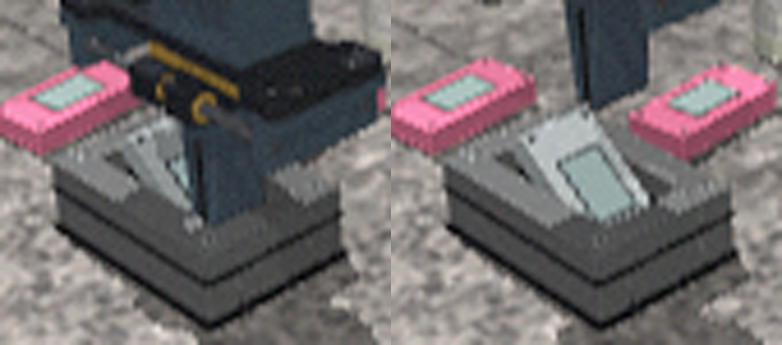

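The left panel shows the press. The right panel shows the block leaning by itself with its +y end raised, its top edge at about (555,110) to (590,100). Next I open the gripper, turn it 90° and move over the raised end.

```bash
python3 -m crank '1 0 46 0 0 0 0;-1 0 0 0 0 0 10;-1 0 0 0 0 0 10;-1 0 0 0 0 0 10;-1 0 0 0 0 0 10;-1 0 0 0 0 0 10;-1 0 0 0 0 0 10;-1 0 0 0 0 0 10;-1 0 0 0 0 0 10;-1 0 0 0 0 0 10' 45; python3 -m crank '-1 0 0 0 0 0 0'
python3 - <<'E'
from h import *
m=camera_model("scene")
def pj(X):
    q=m["K"]@(m["R"]@np.array(X,float)+m["t"]);return (q[:2]/q[2]).round(1).tolist()
f=grab_frame("scene").astype(int);cv2.imwrite("pics/k.png",f.astype(np.uint8))
p=np.array(env.state()["ee_pos"])
for nm,o in(("world",(2,7,26)),("tool",(7,-2,26))):
    t=p+o
    print(nm,{(sx,sy):pj([t[0]+sx*45.5+ox,t[1]+sy*16,t[2]]) for sx in(-1,1) for sy in(-1,1) for ox in (0,)})
d=(f[:,:,0]-f[:,:,2]>9)&(f.sum(2)<260)
for r in range(135,200): print(r,''.join('#' if x else '.' for x in d[r,165:270]))
E
```

```text
time_s: 19.32
ee_pos: [454.6, 21.9, 84.4]
ee_rot: [-179.8, 0.0, 88.0]
force: [0.3, 0.1, -0.7]
gripper_width: 87.5
gripper_force: 0.0
time_s: 19.45
ee_pos: [454.8, 21.9, 84.7]
ee_rot: [-179.8, 0.0, 88.5]
force: [-0.4, -0.4, -0.8]
gripper_width: 91.0
gripper_force: 0.0
world {(-1, -1): [198.8, 182.7], (-1, 1): [190.9, 178.4], (1, -1): [227.4, 170.0], (1, 1): [219.3, 166.2]}
tool {(-1, -1): [202.8, 183.2], (-1, 1): [194.7, 178.9], (1, -1): [231.2, 170.5], (1, 1): [223.0, 166.6]}
135 #.............###.#...######################.......#.............#.#........###..........................
136 ......#.#...#...##.#.#..################...............#........#...#.......###..........................
137 ..###...#..#.##.#...#..#...########.##.......#..............................###..........................
138 .....#.................#.....####......................##...................###..........................
139 .......##...##...#.........#........#..................##.#.................###..........................
140 .........#......#...#.###.##.......#...................####......
[... 5830 characters left out ...]
........................................
194 .........................................................................................................
195 .........................................................................................................
196 .........................................................................................................
197 .........................................................................................................
198 .........................................................................................................
199 .........................................................................................................
```

```bash
python3 -m crank '-1 0 2 25 0 0 0;-1 0 0 20 0 0 0;-1 0 0 12 0 0 0;-1 0 0 2.5 0 0 0;-1 0 0 0 0 0 0'; python3 chk.py && python3 -m crank '1 0 0 0 0 0 0;1 0 0 0 0 0 0;1 0 0 0 0 0 0;1 0 0 0 0 0 0;1 0 0 0 0 0 0' 45
```

```text
time_s: 20.12
ee_pos: [458.1, 21.9, 26.7]
ee_rot: [180.0, -0.0, 88.4]
force: [0.6, 0.5, 0.2]
gripper_width: 91.2
gripper_force: 0.0
time_s: 20.75
ee_pos: [459.2, 21.8, 26.8]
ee_rot: [179.8, 0.0, 88.4]
force: [2.6, -1.4, -0.5]
gripper_width: 47.7
gripper_force: 44.8
```

```bash
python3 -m crank '1 0 0 -4 0 0 0;1 0 0 -8 0 0 0;1 0 0 -12 0 0 0;1 0 0 -20 0 0 0;1 0 0 -25 0 0 0;1 0 0 -25 0 0 0;1 0 0 0 0 0 0;1 0 0 0 0 0 0'
python3 - <<'E'
from h import *
m=camera_model("scene")
def pj(X):
    q=m["K"]@(m["R"]@np.array(X,float)+m["t"]);return (q[:2]/q[2]).round(1).tolist()
f=grab_frame("scene");cv2.imwrite("pics/l.png",f)
s=env.state();dz=s["ee_pos"][2]-26.8;print(s["ee_pos"],dz)
# predicted silhouette corners of held block if unslipped
c=np.array([459.4,5,37.7+dz]);es=np.array([0,.819,.574]);en=np.array([0,-.574,.819]);ex=np.array([1,0,0])
for a in(-24,24):
  for b in(-45,45):
    print(a,b,pj(c+a*ex+b*es+9*en),pj(c+a*ex+b*es-9*en))
g=f.astype(int).sum(2)
for r in range(140,205,1): print(r,''.join('%x'%min(15,x//50) for x in g[r,180:250]))
E
```

```text
time_s: 21.75
ee_pos: [456.1, 21.9, 119.7]
ee_rot: [-179.8, -0.0, 88.4]
force: [-0.5, -0.5, -2.5]
gripper_width: 47.4
gripper_force: 44.8
[456.08708356  21.9209228  119.35152397] 92.55152397172004
-24 -45 [219.8, 185.9] [217.4, 189.7]
-24 45 [198.7, 156.9] [196.7, 161.2]
24 -45 [234.9, 178.8] [232.4, 182.6]
24 45 [214.2, 150.9] [212.0, 155.1]
140 33333333337333332221122667effd886011111223333888888878888888878898abde
141 3333323333a2333333222227768defd970100111113338888888888888878988a987ab
142 3333333433933333333333367767dffda0111111113339888888888888899a99998777
143 64333334338433333333333677657defe012121111333a8988888888988a9889997677
144 9753333433a7233333333334665458cef00111111133399999888898a9988789999777
145 99876433329d223333233334667cccdef311111111333888aa9a88a888989999999677
146 9aa9a86468df2333333333338ddfeeeff301111111333989999b9998889aaaa9889896
147 99aab998adef4233333333328feeeeddd201111111333a999999aa9889aaaaa9889aa8
148 8999a989bdee8233333333327feddbaaa411101111333a999999998889aaaa98888999
149 899997799ade8233333233324ebaaaaaa5011111113339989999887889999998888887
150 8
[... 3419 characters left out ...]
33557677777777744779a9999
196 9a999a5467777777787655332211121121221111234443344568777777786688899988
197 99999b6445677877777776410111211212111112112344343356787877777766899888
198 9999996444356877777877772111222112211111220233333443567877777864689988
199 78aa997444444778777777786421211212222111111222334444445687777664557778
200 78aa985345444456877777778764111212211211121111123444444467766554544579
201 8899888223444444678777777777631212121122111111111334444555644555554459
202 78aa9aa432334444456777777777864211212111111111121123444554545654544449
203 89aa99a64322344444466877777777764221121221112122211134444444785544444a
204 989888964443223444444778777777865421112221122211112444444444665444445a
```

The numbers match the unslipped prediction: the window's lower corners are at (215,177) and (225,173), against about (216.5,177) and (226,173). Next I carry the block over the stage, align it and level it.

```bash
python3 -m crank '1 -30 6 0 0 0 0;1 -45 8.5 0 0 0 0;1 -45 8.5 0 0 0 0;1 -45 8.5 0 0 0 0;1 -45 8.5 0 0 0 0;1 -40 8 0 0 0 0;1 -22 4 0 0 0 0;1 0 0 0 0 0 -9.25;1 0 0 0 0 0 -9.25;1 0 0 0 0 0 0'; python3 -m crank '1 0 0 0 0 -8.75 0;1 0 0 0 0 -8.75 0;1 0 0 0 0 -8.75 0;1 0 0 0 0 -8.75 0;1 0 0 0 0 0 0;1 0 0 0 0 0 0'
python3 - <<'E'
from h import *
f=grab_frame("scene");cv2.imwrite("pics/m.png",f);t=grab_frame("top");cv2.imwrite("pics/mt.png",t)
m=camera_model("scene")
for n,c in(("standard_center","scene"),("standard_center","top")):
    print(c,[(round(d["p"],2),np.round(d["point"],1).tolist()) for d in models.search_frame(n,c)])
s=env.state();p=np.array(s["ee_pos"]);print(p,s["ee_rot"])
dr=np.radians(106.9);a=np.array([np.cos(dr),np.sin(dr),0]);b=np.array([a[1],-a[0],0])
def pj(X):
    q=m["K"]@(m["R"]@np.array(X,float)+m["t"]);return (q[:2]/q[2]).round(1).tolist()
for nm,c in(("world",p+[2.5,6,37]-33.7*a+[0,0,-8.3]),("tool",p-7.5*a+[0,0,18.6])):
    print(nm,c.round(1),pj(c),[pj(c+i*15*b+j*22*a+[0,0,9]) for i in(-1,1) for j in(-1,1)],[pj(c+i*24*b+j*45*a+[0,0,9]) for i in(-1,1) for j in(-1,1)])
g=f.astype(int).sum(2)
for r in range(185,245): print(r,''.join('%x'%min(15,x//50) for x in g[r,270:370]))
E
```

```text
time_s: 23.05
ee_pos: [501.4, -250.6, 119.6]
ee_rot: [-179.9, -0.1, 106.8]
force: [-0.6, -0.3, -2.4]
gripper_width: 47.6
gripper_force: 44.8
time_s: 23.8
ee_pos: [501.5, -252.1, 120.2]
ee_rot: [-179.8, 33.7, 106.8]
force: [-0.0, -0.6, -2.3]
gripper_width: 47.7
gripper_force: 44.8
scene [(0.86, [580.1, -110.0, 18.2]), (0.84, [493.7, 173.9, 20.2]), (0.71, [495.8, -270.2, 147.8]), (0.63, [351.5, 148.8, 22.3]), (0.62, [576.4, 60.0, 17.8])]
top [(0.91, [589.6, -94.5, 19.7]), (0.86, [501.4, -262.9, 148.3]), (0.75, [360.5, 156.8, 17.5]), (0.74, [599.5, 67.3, 19.8]), (0.63, [503.3, 185.6, 18.8])]
[ 501.35114744 -253.07149463  120.46928471] [-179.84472916   33.72635811  106.66699482]
world [ 513.6 -279.3  149.2] [325.1, 196.7] [[333.7, 198.9], [312.5, 193.8], [338.3, 191.9], [317.6, 187.1]] [[343.9, 204.0], [300.1, 193.2], [350.7, 192.5], [308.7, 182.8]]
tool [ 503.5 -260.2  139.1] [314.2, 199.4] [[322.3, 201.7], [301.7, 196.6], [327.2, 194.7], [307.0, 189.9]] [[332.0, 206.8], [289.5, 196.0], [339.4, 195.3], [298.5, 185.6]]
185 8889999973333334334344343433211111111111121236a888544455656666655
[... 5530 characters left out ...]
3323323333333323332233567889ab977999999888998777999abbaaa99899abbbbbba
239 9998aaa88a999999aabcccaa92233333333233323333232222221235577a9889aaaa99999ab98888779aaabbb97799aaa9a9
240 a9889aaabb989999abbcccb9a2233333333333323333321477785123233677888abba8899aba9876667889aaa86789899888
241 a989aaaabb9799989bbbbba9922333333333333333333228aaaa961333333466579a987778a9866677899988987889877889
242 aa99a999aba999999abaaa98a2333333333333333333312aa9aaa9023333333234677788788865678999aba8888987777789
243 9a99a9878aba9899999989899233333333233333333332179aaaa80233333333243556777856788889988a98888887778789
244 8988998778aaa9988887878982333333333333333333332257777312333332444545554566449a888898887778877778a989
```

The held block matches the tool-frame model well: the window corners are at about (322,202) and (327,194.5), as predicted. Next I check how level it is.

Run:
```python
from h import *
f=cv2.imread("pics/m.png");g=cv2.GaussianBlur(f.astype(np.float32).sum(2),(0,0),.6)
m=camera_model("scene")
def pj(X):
    q=m["K"]@(m["R"]@np.array(X,float)+m["t"]);return q[:2]/q[2]
c=np.array([503.5,-260.2,139.1]);dr=np.radians(106.9);a=np.array([np.cos(dr),np.sin(dr),0]);b=np.array([a[1],-a[0],0]);z=np.array([0,0,1.])
for t in(-6,-3,0,3):
    r=np.radians(t);es=a*np.cos(r)-z*np.sin(r);en=z*np.cos(r)+a*np.sin(r)
    for n,h in(("top",9),("bot",-9)):
        p,q=[pj(c-24*b+s*es+h*en) for s in(-45,20)];print("tilt",t,n,p.round(1),"slope",round((q[1]-p[1])/(q[0]-p[0]),3),"row@318",round(p[1]+(318-p[0])*(q[1]-p[1])/(q[0]-p[0]),1))
for n,off,sg in(("top",203,-1),("bot",210.5,1)):
    P=[]
    for x in range(309,328):
        y0=off+.254*(x-318);rr=np.arange(int(y0-3),int(y0+4));d=sg*np.diff(g[rr[0]:rr[-1]+2,x]);d=np.clip(d,0,None)
        if d.max()>40:P.append((x,(d**2*(rr+.5)).sum()/(d**2).sum()))
    P=np.array(P);k=np.polyfit(P[:,0]-318,P[:,1],1);print(n,len(P),k.round(3),"res",np.std(P[:,1]-np.polyval(k,P[:,0]-318)).round(2))
```

```text
tilt -6 top [332.2 208.9] slope 0.35 row@318 203.9
tilt -6 bot [330.5 216.2] slope 0.358 row@318 211.8
tilt -3 top [332.1 207.8] slope 0.301 row@318 203.6
tilt -3 bot [330.9 215.3] slope 0.31 row@318 211.3
tilt 0 top [332.  206.8] slope 0.253 row@318 203.2
tilt 0 bot [331.3 214.4] slope 0.262 row@318 210.9
tilt 3 top [331.9 205.7] slope 0.205 row@318 202.8
tilt 3 bot [331.6 213.5] slope 0.215 row@318 210.6
top 19 [  0.308 203.712] res 0.33
bot 19 [  0.281 211.155] res 0.23
```

```bash
python3 -m crank '1 0 0 0 0 -2 0;1 0 0 0 0 0 0'
cat > d.py <<'E'
from h import *
from scipy.spatial.transform import Rotation as R
import sys
s=env.state();p=np.array(s["ee_pos"]);Rt=R.from_euler('xyz',s["ee_rot"],degrees=True).as_matrix()
dr=np.radians(106.9);a=np.array([np.cos(dr),np.sin(dr),0])
S=np.array([512.8,-277.,30])
c=p-7.2*a+[0,0,18.8]
D=S+[0,0,float(sys.argv[1])+9]-c
print("rep",p.round(1),s["ee_rot"],"ctr",c.round(1),"world delta",D.round(1),"tool",(Rt.T@D).round(1),"tool per -10mm z",(Rt.T@[0,0,-10]).round(2),"force",np.round(s["force"],1))
E
python3 d.py 20; python3 -c "
from h import *
print(bp((320.3,242),30,'scene'))"
```

```text
time_s: 24.25
ee_pos: [500.6, -252.4, 119.7]
ee_rot: [-179.7, 35.7, 106.8]
force: [-0.1, -0.1, -2.0]
gripper_width: 47.6
gripper_force: 44.8
rep [ 500.6 -252.4  119.7] [-179.7025996    35.68095266  106.83814313] ctr [ 502.7 -259.3  138.5] world delta [ 10.1 -17.7 -79.5] tool [30.2  4.9 76.1] tool per -10mm z [5.83 0.04 8.12] force [-0.1 -0.1 -2. ]
[ 515.57913168 -275.950284     30.        ]
```

```bash
sed -i 's/512.8,-277\./514.0,-276.6/' d.py; python3 -m crank '1 7.5 1.5 19 0 0 0;1 7.5 1.5 19 0 0 0;1 7.5 1.5 19 0 0 0;1 7.7 1.5 19 0 0 0;1 0 0 0 0 0 0;1 0 0 0 0 0 0'; python3 d.py 5
python3 - <<'E'
from h import *
f=grab_frame("scene");cv2.imwrite("pics/n.png",f)
g=cv2.GaussianBlur(f.astype(np.float32).sum(2),(0,0),.6)
m=camera_model("scene")
def pj(X):
    q=m["K"]@(m["R"]@np.array(X,float)+m["t"]);return q[:2]/q[2]
p=np.array(env.state()["ee_pos"]);dr=np.radians(106.9);a=np.array([np.cos(dr),np.sin(dr),0]);b=np.array([a[1],-a[0],0]);c=p-7.2*a+[0,0,18.8]
print("win",[pj(c+i*15*b-22*a+[0,0,9]).round(1) for i in(-1,1)],"end",[pj(c+i*24*b-45*a+[0,0,h]).round(1) for i in(-1,1) for h in (9,-9)])
x0,y0=pj(c).round().astype(int)
gg=f.astype(int).sum(2)
for r in range(y0-14,y0+30): print(r,x0-20,''.join('%x'%min(15,x//50) for x in gg[r,x0-20:x0+45]))
E
```

```text
time_s: 25.0
ee_pos: [512.6, -269.9, 41.3]
ee_rot: [-179.8, 35.8, 106.8]
force: [0.1, 0.2, -1.9]
gripper_width: 47.6
gripper_force: 44.8
rep [ 512.6 -269.9   41.3] [-179.80440933   35.75606813  106.79590434] ctr [ 514.7 -276.8   60.1] world delta [ -0.7   0.2 -16.1] tool [ 9.7 -0.6 12.8] tool per -10mm z [5.84 0.03 8.12] force [ 0.1  0.2 -1.9]
win [array([329.3, 234.4]), array([333.7, 226.8])] end [array([338.7, 240. ]), array([337.9, 246.9]), array([345.5, 227.4]), array([344.6, 234.2])]
217 301 44445201111111111112479889999ba99aa99879abba99bccb9889aaa87856555
218 301 4433434552111211211135987889abbaaa9999889bcba9bbbb989a99987768855
219 301 344443777664421111101498889abbbbbb99899989bbaaa99ba9bba9999999a86
220 301 3444328888887665322468a999aabbaaaa988999889888889a99aaaa99aaaaaa8
221 301 344443788888788766679aa98988999aaaa8999999988989a99779bba9aaaaaa9
222 301 4334435788885677778899aa877778acba9898889aba9a88aa988abcbaaa99aaa
223 301 4334433388874999977777cdbaaa7789aa9778888aba999998888aabbba9889aa
224 301 3433343378858bbbba8998bbcdddba999a987678999999aa98789aa99ab97789a
225 301 434434
[... 1949 characters left out ...]
33333333332227a79a858aa9889aaccba9
252 301 566665554432333333333333333333333333332332328a999559aa98899accbba
253 301 656665566554433333333333333333333333333332227899846aa9987899bccaa
254 301 6565656556665544333233333333333333333333322465aa648aa999889acca99
255 301 66666665565665655543333333333333333333333235558844aaa99aa89aba989
256 301 66566555666556666655444333333333333333332246666547999abbba9999899
257 301 66666666666666666566655554333333333333332356566549999abcbaa999889
258 301 66666665565666666665656666544333333333332466666468999abbbaa9aba98
259 301 656666666665656666656665566654443323333325666654688889aaa9999bb98
260 301 55556666666666666656665565656655554333324656664546889aaa999888887
```

```bash
sed -i 's/<9/<4/' chk.py; (python3 -m crank '1 4.4 0 6.1 0 0 0;1 4.4 0 6.1 0 0 0;1 0 0 0 0 0 0;1 0 0 0 0 0 0'; python3 d.py 0; python3 -m crank '1 0.88 0 1.22 0 0 0;1 0.88 0 1.22 0 0 0;1 0 0 0 0 0 0'; python3 chk.py && python3 -m crank '1 0.6 0 0.8 0 0 0;1 0 0 0 0 0 0'; python3 chk.py && python3 -m crank '1 0.6 0 0.8 0 0 0;1 0 0 0 0 0 0'; python3 chk.py && python3 -m crank '1 0.6 0 0.8 0 0 0;1 0 0 0 0 0 0';python3 chk.py && python3 -m crank '1 0.6 0 0.8 0 0 0;1 0 0 0 0 0 0')|grep -E 'pos|force|ctr'
```

```text
ee_pos: [512.0, -269.5, 25.5]
force: [0.5, -0.2, -3.1]
gripper_force: 44.8
rep [ 512.  -269.5   25.5] [-179.71999329   35.73045461  106.8745706 ] ctr [ 514.1 -276.4   44.3] world delta [-0.1 -0.2 -5.3] tool [ 3.  -0.2  4.3] tool per -10mm z [5.84 0.04 8.12] force [ 0.5 -0.2 -3.1]
ee_pos: [512.0, -269.6, 22.4]
force: [-0.4, -0.7, -1.8]
gripper_force: 44.8
ee_pos: [512.0, -269.5, 21.5]
force: [-0.5, -0.6, -2.4]
gripper_force: 44.8
ee_pos: [512.1, -269.6, 21.1]
force: [-1.3, 2.2, 4.7]
gripper_force: 44.9
```

```bash
python3 -m crank '0.3 0 0 0 0 0 0;0 0 0 0 0 0 0;-0.5 0 0 0 0 0 0;-1 0 0 0 0 0 0;-1 0 0 0 0 0 0;-1 0 0 0 0 0 0'; python3 -m crank '-1 0 0 -15 0 0 0;-1 0 0 -25 0 0 0;-1 0 0 -35 0 0 0;-1 0 0 -50 0 0 0;-1 0 0 -50 0 0 0'; python3 -m crank '-1 58 0 0 0 0 0;-1 58 0 0 0 0 0;-1 58 0 0 0 0 0;-1 0 0 0 0 0 0;-1 0 0 0 0 0 0'
```

```text
time_s: 27.18
ee_pos: [512.1, -269.6, 20.4]
ee_rot: [-179.7, 35.7, 106.9]
force: [-0.2, 0.5, -0.1]
gripper_width: 84.5
gripper_force: 0.0
time_s: 27.8
ee_pos: [482.5, -170.7, 163.6]
ee_rot: [-179.7, 35.7, 106.9]
force: [1.0, -0.3, 0.2]
gripper_width: 90.7
gripper_force: 0.0
time_s: 28.42
ee_pos: [442.7, -36.6, 61.4]
ee_rot: [-179.7, 35.8, 106.9]
force: [0.4, -0.5, 0.5]
gripper_width: 91.4
gripper_force: 0.0
```

Run:
```python
from h import *
f=grab_frame("top");cv2.imwrite("pics/o.png",f);s=grab_frame("scene");cv2.imwrite("pics/os.png",s)
for c in("top","scene"):
  for n in("standard_center","bottle","timer","label_roll"):
    print(c,n,[(round(d["p"],2),np.round(d["point"],1).tolist()) for d in models.search_frame(n,c)][:5])
g=f.astype(int).sum(2)
for r in range(172,228): print(r,''.join('%x'%min(15,x//50) for x in g[r,310:395]))
roi=np.zeros(g.shape,np.uint8);roi[175:225,318:385]=1
k=cv2.morphologyEx(((g>390)&(roi>0)).astype(np.uint8),cv2.MORPH_CLOSE,np.ones((5,5)))
try: rep(blob(k,(340,200))[0],48)
except Exception as e: print("x",e)
```

```text
top standard_center [(0.97, [602.0, 66.2, 20.6]), (0.76, [592.2, -96.1, 19.1]), (0.73, [510.5, -270.5, 50.1]), (0.66, [503.7, 184.2, 20.2]), (0.42, [320.7, 169.9, 17.7])]
top bottle [(0.63, [705.6, 90.5, 88.3])]
top timer [(0.92, [711.2, -64.3, 15.3])]
top label_roll [(0.8, [718.2, -182.6, 31.3])]
scene standard_center [(0.97, [580.8, -105.6, 18.4]), (0.82, [351.5, 149.7, 22.3]), (0.75, [505.9, -276.5, 49.6]), (0.71, [591.8, 58.4, 20.9]), (0.69, [470.6, 173.8, 16.3])]
scene bottle [(0.85, [704.2, 85.3, 64.1]), (0.17, [702.9, -192.0, 27.5])]
scene timer [(0.59, [703.7, -70.3, 19.1])]
scene label_roll [(0.98, [701.5, -193.0, 29.7])]
172 6667777777777777777777766666667776778888766666788887767777777777778888777776666777777
173 6667777777777777778887777666667776777777766666788888777776777777777888777776666777777
174 7777887778887777778888877666777877777777666667788888877767777777677787777766667777777
175 7788887778888777778888877666777877777666666667788888887777777777677777777766667788777
176 7888888788887777777877777666777777777776666677788888777777777777777777777766667788877
177 8888888
[... 3936 characters left out ...]
887777777777
221 6666666666666666667788888777776666666677777888888777666666778777777778888887777777776
222 6655555666666666666777777777766656666677777888887776666666778877777777777877767777776
223 6655555566655566666777666667766655556666678888877766677766778888877777777777666777776
224 6655666666555667766666555667666655566666677888777766677777778888877777676766666777776
225 6666666666555677777665666666666666666666667887776666677777778888887777777766777776667
226 6677776666666677777766666777767666666665567787766666777777777888887777777777777777677
227 6677777666666677777776667777777777666555566777776667777777777888888888888877787777778
ctr [ 516.2 -282.3   48. ] size 149.0 58.4 long dir 113.9
```

Run:
```python
from h import *
f=cv2.imread("pics/o.png");g=cv2.resize(cv2.GaussianBlur(f.astype(np.float32).sum(2),(0,0),.5),None,fx=4,fy=4,interpolation=cv2.INTER_CUBIC)
roi=np.zeros(g.shape,np.uint8);roi[720:880,1310:1510]=1
m=((g>460)&(roi>0)).astype(np.uint8)
n,l,s,c=cv2.connectedComponentsWithStats(m);i=1+np.argmax(s[1:,4])
(cx,cy),wh,an=cv2.minAreaRect(np.argwhere(l==i)[:,::-1].astype(np.float32))
rep((((cx+.5)/4-.5,(cy+.5)/4-.5),(wh[0]/4,wh[1]/4),an),48)
# edges along the scene side: level check
m2=camera_model("scene");s2=cv2.imread("pics/os.png")
G=cv2.GaussianBlur(s2.astype(np.float32).sum(2),(0,0),.6)
def pj(X):
    q=m2["K"]@(m2["R"]@np.array(X,float)+m2["t"]);return q[:2]/q[2]
c=np.array([514,-276.6,39]);dr=np.radians(106.9);a=np.array([np.cos(dr),np.sin(dr),0]);b=np.array([a[1],-a[0],0])
for h,sg in((9,-1),(-9,-1)):
    P=[]
    p,q=[pj(c-24*b+t*a+[0,0,h]) for t in(-40,40)]
    for x in range(int(q[0]),int(p[0])):
        y0=p[1]+(x-p[0])*(q[1]-p[1])/(q[0]-p[0]);rr=np.arange(int(y0)-3,int(y0)+4)
        d=np.clip(sg*np.diff(G[rr[0]:rr[-1]+2,x]),0,None);P.append((x,(d**2*(rr+.5)).sum()/(d**2).sum()))
    P=np.array(P);k=np.polyfit(P[:,0]-p[0],P[:,1],1);print(h,"pred slope",round((q[1]-p[1])/(q[0]-p[0]),3),p[1].round(1),"obs",k.round(3),np.std(P[:,1]-np.polyval(k,P[:,0]-p[0])).round(2))
```

```text
ctr [ 513.  -274.8   48. ] size 86.9 46.4 long dir 108.4
9 pred slope 0.3 247.6 obs [  0.287 247.463] 0.2
-9 pred slope 0.308 254.3 obs [  0.287 253.596] 0.12
```

```bash
python3 -c "
from workcell import env
print(env.job_done())"
```

```text
the job is handed in; nothing more can be done
None
```

The standard is on the reading stage, released, and the job is handed in at about 29 s: it lies level, window up, about 1 mm off centre across the top and 2 mm along it, and the bottle, timer and label roll have not moved.

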